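# Refit the washed portion stop on a cheese portioner's curved guide rod

## Task

The portion stop of the round slate-grey cheese portioner has been washed and stands on the counter: pick it up by its black grip, thread it onto the free end of the curved guide rod with its steel fence towards the middle of the board, and slide it round the bend, turning it with the rod, until it is fully home at the post and the spring catch has snapped up behind it; then let go. Feel your way with a light hand: the rod and the post may sit a few millimetres off, so never force the stop or the gripper on the portioner with more than about 25 N, and leave the mustard jar and the pale cheese beside it where they are.

Things in the scene. Friction and masses are not known exactly. Their poses are not given: they have to be found in the camera images.
- portioner: cheese portioner, fixed to the counter: dark slate-grey round board 340 mm across, top at z 20 mm; origin under its centre, z up. Angles below count from its +x towards its +y. Steel guide rod 10 mm thick, a level arc of radius 140 mm about the origin, axis at z 46.5 mm, from a post at 82 deg to its free end at 169.6 deg, no support between. Wire bow parked towards -55 deg, 97 mm high
- stop: portion stop, loose, about 0.2 kg, standing upright; origin under the centre of its aluminium block, z up. Block 26 mm long (x), 36 wide (y), 48 high; black grip on top; from its -y side a steel fence, 4 mm thick, 34 high, reaches to y -83 mm. On the rod at angle a, x points along the rod towards the post, the fence to the board's centre: its yaw in the portioner's frame is a - 90 deg
- stop_bore (a point): middle of the stop's round bore, 24 mm above stop's origin; axes as stop. The bore runs through along x, 12.5 mm wide (1.2 mm play all round on a straight rod, about 0.6 mm on this bend), mouths chamfered 1.5 mm
- stop_fence (a point): near the free end of the stop's fence: 80 mm to -y and 17 mm above stop's origin; axes as stop
- stop_grip (a point): middle of the stop's black plastic grip, 76 mm above stop's origin; axes as stop. The grip is 18 mm (x) by 28 mm (y) with flat sides, from 48 to 94 mm above the underside
- rod_nose (a point): where the tip of the rod's free end should be, at 169.6 deg; axes as portioner. The last 9 mm are a thinner round-ended nose, 7 mm thick. In use the rod gets knocked and stays swung a little about the post (level): its free end may really stand up to 3.1 mm nearer to or farther from the board's centre than this, less and less towards the post. It does not give under the hand
- rod_entry (a point): where the rod's axis should be at 155 deg, just past the nose (see rod_nose); axes as portioner. The underside of a stop centred on the rod hangs 2.5 mm above the board
- rod_middle (a point): where the rod's axis should be half way round the bend, at 122 deg (see rod_nose); axes as portioner
- rod_home (a point): 90 deg on the rod; axes as portioner. Home: block against a rubber washer on the aluminium post (60 mm high, 34 wide), middle of the bore at 90 deg, stop's x parallel to the portioner's x. But the post is clamped by hand in a slot: with its washer and catch it may sit up to 7 mm to either side along the rod, so home must be felt. It does not give under the hand
- catch (a joint): spring catch, a steel tongue 26 x 12 mm leaning up out of the board under the rod towards the post. 0 = up (tip 7 mm over the board), 0.1 rad or more = pressed down by the block, which rides over it for the last 40 mm: 2 N of drag, 5 N of lift. It springs up behind the block only within about 2 mm of the washer, and then keeps it from sliding back
- mustard_jar: jar with a white lid and cream label, 72 mm across, 94 mm high, on the counter; origin at the centre of its underside
- cheese_wedge_3: pale wrapped cheese wedge, 118 x 78 x 63 mm, on the counter to the left of the portioner; origin at the centre of its underside
There are look-alikes about, which are no part of the job. Leave any green look-alike of the stop alone.

How it is judged:
On the way, in this order (a step that is already met when the one before it is completed fails the run):
1. the stop is threaded on the free end of the rod, its fence towards the middle of the board (distance between stop_bore and rod_entry below 0.012 m and z of stop in the frame of portioner above 0.015 m and horizontal distance between stop_fence and portioner below 0.1 m).
2. it slides round the bend, past the middle of the rod (distance between stop_bore and rod_middle below 0.012 m).
At the end, for the whole second after the job is handed in: the stop is on the rod, upright (within 0.2 rad), its bore within 11 mm of the nominal home point and in line with it (0.2 rad), the fence's end within 100 mm of the board's centre, the spring catch is up behind it (joint below 0.06 rad), and it has been let go and is at rest (distance between stop_bore and rod_home below 0.011 m and angle between the x axis of stop and the x axis of portioner, either way round below 0.2 rad and horizontal distance between stop_fence and portioner below 0.1 m and angle between stop's own z axis and vertical below 0.2 rad and value of joint catch below 0.06 rad and linear speed of stop below 0.02 m/s and contact force between the fingers and stop below 0.1 N); the robot touches nothing.
It fails at once if the stop is forced on the portioner with more than 25 N (contact force between stop and portioner above 25 N).
It fails at once if the robot itself pushes on the portioner with more than 25 N (contact force between any of the fingers, the arm and portioner above 25 N).
It fails at once if the mustard jar or the pale cheese is moved more than 30 mm (distance of any of mustard_jar, cheese_wedge_3 from where it was at the start of the episode above 0.03 m).
It also fails if it takes over 72 s, if anything falls off the work surface, if the arm or the gripper's body presses on something with over 40 N, if the wrist force passes 120 N, or if a joint passes its speed limit or range.

## Robot

A 6-joint arm with a two-finger parallel gripper is mounted at the origin on a cart in front of the work surface, level with it; the furniture and walls round the work are solid. World frame = base frame: x ahead of the robot, y to its left, z up, the work surface at z = 0. Lengths are in m, angles in rad, forces in N, time in s.
With the tool pointing down it reaches from about 0.3 to 0.775 m from the base axis. Payload 14.6 kg.
Tool frame: the origin (TCP) lies at the very end of the fingers, on their centre line; the grasp point (between the pads) lies 19 mm behind it; z points along the fingers, y is the direction in which the jaws open and shut (so a half turn about z gives the same grasp; the last joint's range is limited). The gripper opens to 85 mm and grips with 20 to 120 N. Pads are 22 mm wide; open, the fingers measure 114 mm over their backs; the gripper's body (76 mm by 85 mm) begins 54 mm behind the grasp point. The pads swing forward as they close: fully open they stand 13 mm farther back than shut.
Start: joints at [1.145, 0.3, 1.521, -0, 1.321, -0.067], TCP at [0.193, 0.515, 0.231] pointing down, gripper open.
Joint ranges: [-3.03, 3.03], [-0.79, 2.21], [0.23, 2.52], [-1.04, 4.18], [0, 3.07], [-2.55, 2.55]. Speed limits (rad/s): [2.22, 2.22, 2.57, 3.14, 3.14, 3.14].

## Interface

Orientations are given as [roll, pitch, yaw] about the fixed x, y, z axes, in that order (R = Rz(yaw) Ry(pitch) Rx(roll)).
In Python, from rig import robot gives the robot as it stands. The module is installed in compiled form; this text tells all that it offers.
- The arm moves only by the tool jog_arm, never from a script. Its arguments are lists of equal length, an entry for each row: "translation": the shift along the tool's x, y, z in m, a list of three; "turn": the turn about the tool's z in degrees; "jaw": the opening in per cent of the stroke, from 0 (shut) to 100 (fully open). A call has exactly 10 rows; each row is the pose to reach, as a shift and turn from the pose commanded when the call began, along the tool's axes at that moment; what a row does not reach only later rows make up. A row lasts 1/8 s, in which the tool goes at most 62.5 mm and 10.7 degrees, less where a joint would pass 70% of its speed; a pose out of reach is approached as far as the arm can. A call with a gripper value outside its range is refused whole. The fingers move at their own pace and stop on an object; "squeeze" is the grip in N (left out, the last holds). Time passes only in rows, so rows that repeat a pose let the fingers close, or fill a call up. It gives the time, the measured TCP pose, the force and the opening at its end, in the units of the state.
- robot.sense(): the state, without advancing time (a new reading comes with each control period).
- robot.snapshot(name): name is "scene" or "top"; returns a dict with "img" (480x640x3 uint8, blue, green, red), "K" (3x3 intrinsics, pixels), "extrinsics" (4x4, takes a point from world to camera coordinates). Camera axes: x right, y down, z forward; pixel columns grow to the right and rows downward; lengths in m; the calibration is good to about 2 mm. A picture is of the moment at which its call begins. There is no depth.
- robot.finish_job(): hands the job in, once; it reports no verdict.
The state is a dict: "t": time; "qpos": joint angles; "qvel": joint speeds; "joint_torque": joint torques, N m; "eef_pos": TCP position; "tool_rot": TCP orientation; "contact_force": force on the tool from outside, world axes, zero at the start; "wrist_torque": the same for the moment, N m; "gripper_width": opening from 0.0 (shut) to 1.0 (fully open).
Only numpy, scipy, OpenCV 4.12 (cv2) and the standard library are available. Lean on these libraries where they do the work, as an engineer would, in place of code of your own. Each camera call takes 0.05 s, during which the arm holds its last target. There are 200 camera calls.

## Working session

There is one attempt and no reset: what is moved stays moved. The work goes in short steps, Python scripts to look and compute and a tool call to move; the robot and the scene stay as the last step left them, time stands still between calls to the robot, and variables do not carry over. Pictures are saved under pics/ and viewed, about 8 in all and at most 12, crops included, and the job is handed in when it is done.

Besides the shell and the picture viewer there is one more tool, called after "Call:" as name([rows], argument=value, ...), one row to a line, values as JSON. jog_arm: Moves the arm, as the interface text tells. Its arguments: {"type":"object","properties":{"translation":{"type":"array","items":{"type":"array","items":{"type":"number"}}},"turn":{"type":"array","items":{"type":"number"}},"jaw":{"type":"array","items":{"type":"number"}},"squeeze":{"type":"number"}},"required":["translation","turn","jaw"]}

```bash
mkdir -p pics; cat > h.py <<'E'
import numpy as np,cv2
from rig import robot
def snap(n,f=None):
    s=robot.snapshot(n)
    if f: cv2.imwrite('pics/'+f,s['img'])
    return s
def ray(s,u,v,z):
    E=s['extrinsics'];R=E[:3,:3];t=E[:3,3];c=-R.T@t
    d=R.T@np.linalg.inv(s['K'])@[u,v,1]
    return c+d*(z-c[2])/d[2]
def proj(s,p):
    E=s['extrinsics'];q=s['K']@(E[:3,:3]@np.array(p)+E[:3,3]);return q[:2]/q[2]
E
python3 - <<'E'
from h import *
for n in('top','scene'):
    s=snap(n,n+'0.png');E=s['extrinsics'];print(n,s['K'][0],-E[:3,:3].T@E[:3,3],E[:3,:3].round(2).tolist())
print(robot.sense())
E
```

```text
top [610.80690785   0.         317.80280379] [ 0.36593942 -0.03534749  1.67282881] [[-0.01, -1.0, -0.02], [-0.99, 0.01, -0.13], [0.13, 0.02, -0.99]]
scene [471.84686326   0.         312.63607347] [ 0.02860733 -0.7471112   0.81922475] [[0.8, -0.6, -0.02], [-0.39, -0.49, -0.78], [0.46, 0.63, -0.63]]
{'t': 0.1, 'qpos': array([ 1.14539436e+00,  3.00419278e-01,  1.52157489e+00, -1.41815820e-05,
        1.32070271e+00, -6.66121320e-02]), 'qvel': array([-0.00069276, -0.00117597, -0.00189361, -0.00059299,  0.00054377,
       -0.0011109 ]), 'joint_torque': array([ 2.75173625e-03, -5.44379497e+01, -3.62370801e+01, -2.82955006e-05,
        3.17587408e-03,  1.40513538e-05]), 'eef_pos': array([0.19304387, 0.5147608 , 0.23075236]), 'tool_rot': array([-3.14048996e+00, -5.97947104e-05,  2.78280630e+00]), 'contact_force': array([ 0.19299616, -0.17791491, -0.41412551]), 'wrist_torque': array([ 0.01801834,  0.04138335, -0.02446783]), 'gripper_width': 1.0012686001354583}
```

View pics/top0.png

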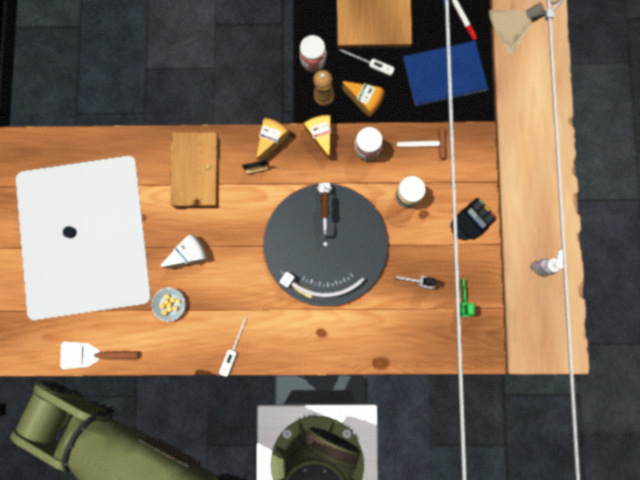

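View pics/scene0.png

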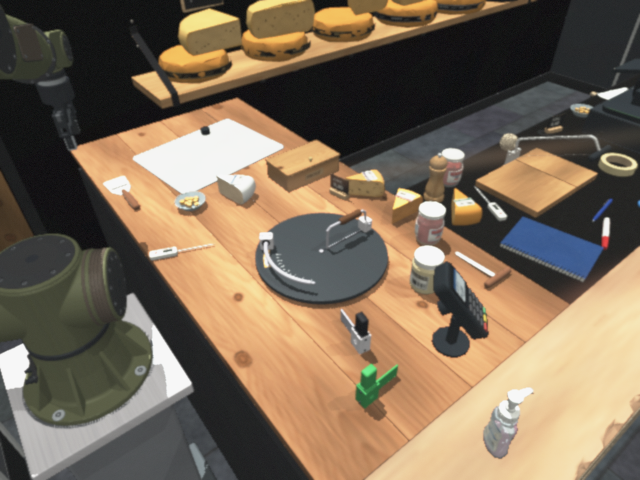

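The real stop is grey with a black grip: top (428,282), scene (361,328). Possible confusions are the green look-alike at top (467,300) / scene (370,385), and the card reader at top (473,218). Next come a close crop and the measurements.

```bash
python3 - <<'E'
from h import *
a=cv2.imread('pics/top0.png');b=cv2.imread('pics/scene0.png')
def crop(im,x,y,w,h,W,H): return cv2.resize(im[y:y+h,x:x+w],(W,H),interpolation=cv2.INTER_CUBIC)
A=crop(a,260,180,190,130,800,547)
cv2.imwrite('pics/c_top.png',A)
B=crop(b,250,200,150,170,530,600);cv2.imwrite('pics/c_scene.png',B)
s=snap('top')
im=s['img'].astype(int);
hsv=cv2.cvtColor(s['img'],cv2.COLOR_BGR2HSV)
m=((hsv[...,1]<70)&(hsv[...,2]<110)).astype(np.uint8)*255
m[:170]=0;m[320:]=0;m[:,:240]=0;m[:,400:]=0
m=cv2.morphologyEx(m,cv2.MORPH_CLOSE,np.ones((9,9)))
cs,_=cv2.findContours(m,cv2.RETR_EXTERNAL,cv2.CHAIN_APPROX_NONE)
c=max(cs,key=cv2.contourArea)[:,0]
print(c.min(0),c.max(0))
# robust circle on plane z=.02 (top edge)
P=np.array([ray(s,u,v,.02)[:2] for u,v in c])
from scipy.optimize import least_squares
f=least_squares(lambda p:np.hypot(P[:,0]-p[0],P[:,1]-p[1])-p[2],[.37,-.05,.17],loss='soft_l1',f_scale=.001)
print('board',f.x)
for n,u,v,z in[('grip',428,282,.094),('fence',397,277,.034),('post',287,280,.06),('rodend',365,280,.05)]: print(n,ray(s,u,v,z))
E
```

```text
[264 184] [387 305]
board [ 0.57921028 -0.02759983  0.16599732]
grip [ 0.46888362 -0.29123694  0.094     ]
fence [ 0.48676207 -0.21850114  0.034     ]
post [0.47890936 0.07490975 0.06      ]
rodend [ 0.47819336 -0.13175134  0.05      ]
```

View pics/c_top.png

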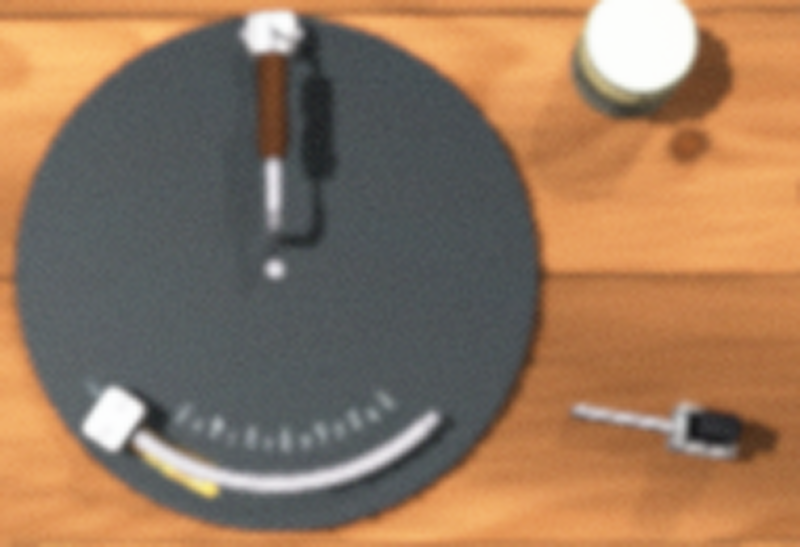

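View pics/c_scene.png

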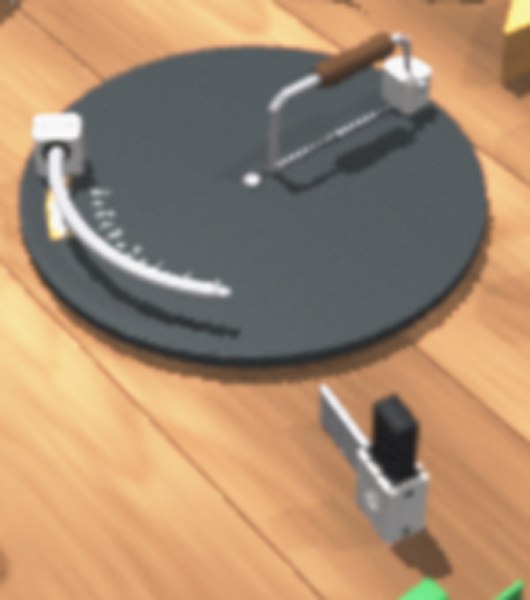

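The close crop (scale 0.2375) shows the rod tip at crop (438,415), the post top at (114,419), the board pin at (275,269), the grip top at (714,429) and the fence tip at (574,409). This confirms the choice: aluminium block, black grip, and the fence pointing to image left. Now I'll measure more finely.

```bash
cat > meas.py <<'E'
from h import *
from scipy.optimize import least_squares
def avg(n,k=4):
    s=snap(n);ims=[s['img'].astype(float)]+[snap(n)['img'] for _ in range(k-1)]
    s['img']=np.mean(ims,0).astype(np.uint8);return s
if __name__=='__main__':
    s=avg('top');g=cv2.cvtColor(s['img'],cv2.COLOR_BGR2GRAY).astype(int);hsv=cv2.cvtColor(s['img'],cv2.COLOR_BGR2HSV)
    c0=ray(s,325.3,243.9,.021);print('pin',c0)
    # radial board edge from saturation (slate vs wood)
    S=hsv[...,1].astype(np.float32);pts=[]
    for th in np.arange(0,2*np.pi,.05):
        r=np.arange(.155,.185,.0005)
        uv=np.array([proj(s,[c0[0]+q*np.cos(th),c0[1]+q*np.sin(th),.02]) for q in r]).astype(np.float32)
        v=cv2.remap(S,uv[:,0].reshape(-1,1),uv[:,1].reshape(-1,1),cv2.INTER_LINEAR).ravel()
        k=np.where(v>85)[0]
        if len(k) and k[0]>0: pts.append([c0[0]+r[k[0]]*np.cos(th),c0[1]+r[k[0]]*np.sin(th)])
    P=np.array(pts);f=least_squares(lambda p:np.hypot(P[:,0]-p[0],P[:,1]-p[1])-p[2],[*c0[:2],.17],loss='soft_l1',f_scale=.001)
    O=f.x[:2];print('board',f.x)
    # rod: gray-weighted radial centroid
    from math import atan2
    G=g.astype(np.float32);R=[]
    for th in np.radians(np.arange(150,240,2)):
        r=np.arange(.120,.160,.0005)
        uv=np.array([proj(s,[O[0]+q*np.cos(th),O[1]+q*np.sin(th),.0475]) for q in r]).astype(np.float32)
        v=cv2.remap(G,uv[:,0].reshape(-1,1),uv[:,1].reshape(-1,1),cv2.INTER_LINEAR).ravel()
        w=np.clip(v-120,0,None)
        R.append((round(np.degrees(th)),int(v.max()),round(1000*(r*w).sum()/(w.sum()+1e-9),1)))
    print(R)
    for n,b in(('post',(275,265,300,295)),('stop',(390,265,445,295))):
        x0,y0,x1,y1=b;sub=s['img'][y0:y1,x0:x1];h=hsv[y0:y1,x0:x1]
        m=((h[...,2]>140)&(h[...,1]<60)) if n=='post' else (h[...,2]<60)
        nn,l,st,ce=cv2.connectedComponentsWithStats(m.astype(np.uint8));k=1+np.argmax(st[1:,4]);print(n,st[k],ce[k]+[x0,y0],ray(s,*(ce[k]+[x0,y0]),.06 if n=='post' else .094))
    for n,uv,z in(('tip',(364.0,278.6),.0465),('fence',(396.3,277.1),.034)):print(n,ray(s,*uv,z))
    A=cv2.resize(s['img'][262:300,385:450],(780,456),interpolation=cv2.INTER_CUBIC);cv2.imwrite('pics/stop1.png',A)
E
python3 meas.py
```

```text
pin [ 0.57943188 -0.02688007  0.021     ]
board [ 0.57969236 -0.02664276  0.16886291]
[(150, 228, np.float64(141.8)), (152, 229, np.float64(142.2)), (154, 227, np.float64(142.1)), (156, 226, np.float64(142.0)), (158, 228, np.float64(142.4)), (160, 228, np.float64(143.1)), (162, 226, np.float64(143.4)), (164, 226, np.float64(143.1)), (166, 223, np.float64(139.7)), (168, 221, np.float64(139.4)), (170, 224, np.float64(139.3)), (172, 223, np.float64(139.0)), (174, 218, np.float64(139.3)), (176, 220, np.float64(139.4)), (178, 223, np.float64(139.1)), (180, 223, np.float64(138.9)), (182, 220, np.float64(139.0)), (184, 219, np.float64(139.0)), (186, 223, np.float64(138.7)), (188, 222, np.float64(138.7)), (190, 223, np.float64(138.7)), (192, 224, np.float64(138.5)), (194, 224, np.float64(138.6)), (196, 220, np.float64(138.6)), (198, 222, np.float64(138.6)), (200, 223, np.float64(138.5)), (202, 220, np.float64(138.4)), (204, 220, np.float64(138.3)), (206, 224, np.float64(138.3)), (208, 226, np.float64(138.3)), (210, 224, np.float64(138.3)), (212, 225, np.float64(138.4)), (214, 223, np.float64(138.3)), (216, 223, np.float64(138.4)), (218, 222, np.float64(138.3)), (220, 223, np.float64(138.3)), (222, 206, np.float64(138.2)), (224, 197, np.float64(138.3)), (226, 152, np.float64(138.3)), (228, 92, np.float64(0.0)), (230, 84, np.float64(0.0)), (232, 84, np.float64(0.0)), (234, 83, np.float64(0.0)), (236, 84, np.float64(0.0)), (238, 84, np.float64(0.0))]
post [  4   7  21  18 194] [287.92268041 280.26804124] [0.47818318 0.07246603 0.06      ]
stop [34 14 12  6 66] [429.46969697 281.42424242] [ 0.47034237 -0.29505586  0.094     ]
tip [ 0.48218278 -0.12935806  0.0465    ]
fence [ 0.48650663 -0.21662286  0.034     ]
```

View pics/stop1.png

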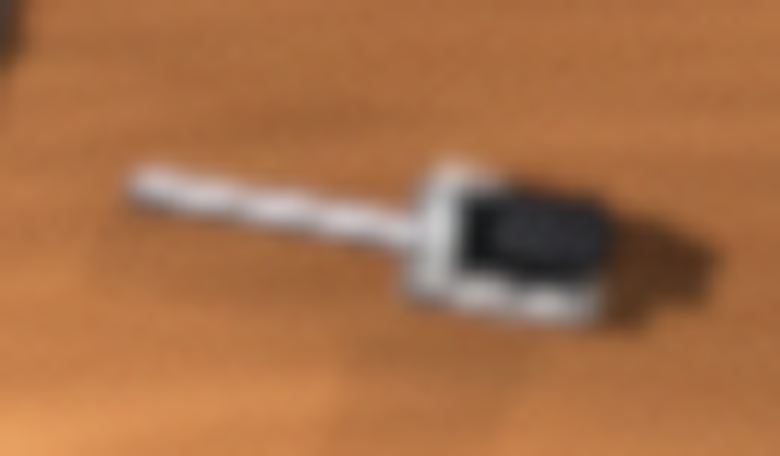

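The crop shows the fence running from (130,187) to (415,230), the grip top centred at about (548,232), and the block spanning x of about 420–600. So the stop is at about (0.4725, -0.298) with yaw 171°. The rod arc centre is at about (0.581, -0.0255), tip at 226.3° in world angle. Next is the approach.

```bash
cat > mv.py <<'E'
import sys
from h import *
from scipy.spatial.transform import Rotation as Ro
def to(x,y,z,psi=None):
    st=robot.sense();R=Ro.from_euler('xyz',st['tool_rot']).as_matrix()
    d=R.T@(np.array([x,y,z])-st['eef_pos']);p=np.degrees(st['tool_rot'][2])
    return d.round(4).tolist(),(None if psi is None else round((p-psi+180)%360-180,2))
if __name__=='__main__':
    st=robot.sense();print('t',round(st['t'],2),'pos',st['eef_pos'].round(4),'rpy',np.degrees(st['tool_rot']).round(2),'F',st['contact_force'].round(1),'M',st['wrist_torque'].round(2),'w',round(float(st['gripper_width']),3),'q6',round(float(st['qpos'][5]),2))
    a=list(map(float,sys.argv[1:]))
    if a: print(to(*a))
E
python3 mv.py .4725 -.298 .14 81; python3 - <<'E'
import sys;sys.path.insert(0,'.')
from h import *
s=snap('top')
f=lambda x,y,z:ray(s,385+(x+.5)/12-.5,262+(y+.5)/12-.5,z)[:2]
a,b=f(130,187,.034),f(415,230,.034);d=a-b;th=np.arctan2(d[1],d[0]);print(a,b,np.degrees(th),np.hypot(*d),a-.083*np.array([np.cos(th),np.sin(th)]),f(548,232,.094))
E
```

```text
t 0.35 pos [0.1931 0.5149 0.2312] rpy [-179.98   -0.    159.44] F [ 0.2 -0.1 -1. ] M [-0.01  0.01  0.01] w 1.001 q6 -0.07
([-0.5471, -0.663, 0.0913], np.float64(78.44))
[ 0.48645665 -0.21414709] [ 0.47641425 -0.27737699] 80.9754518854833 0.06402241754037809 [ 0.47343747 -0.29611965] [ 0.47174574 -0.29699479]
```

Call:
jog_arm([
  [-0.036,-0.044,0],
  [-0.073,-0.088,0],
  [-0.11,-0.133,0],
  [-0.147,-0.177,0],
  [-0.183,-0.221,0],
  [-0.22,-0.265,0],
  [-0.257,-0.31,0],
  [-0.293,-0.354,0],
  [-0.33,-0.398,0],
  [-0.367,-0.442,0],
], turn=[8,16,24,32,40,48,56,64,72,78.4], jaw=[60,60,60,60,60,60,60,60,60,60], squeeze=40)

```text
t: 1.65
eef_pos: [0.3818, -0.0297, 0.2316]
tool_rot: [3.141, -0.0, 1.41]
contact_force: [0.3, 0.7, -0.1]
gripper_width: 0.602
```

```bash
python3 mv.py .4725 -.2965 .12 81
```

```text
t 1.65 pos [ 0.3818 -0.0297  0.2316] rpy [179.94  -0.    80.79] F [ 0.3  0.7 -0.1] M [0.03 0.01 0.06] w 0.602 q6 -0.01
([-0.2488, 0.132, 0.1118], np.float64(-0.21))
```

Call:
jog_arm([
  [-0.05,0.026,0],
  [-0.1,0.053,0],
  [-0.15,0.079,0],
  [-0.2,0.106,0.02],
  [-0.249,0.132,0.05],
  [-0.249,0.132,0.09],
  [-0.249,0.132,0.112],
  [-0.249,0.132,0.112],
  [-0.249,0.132,0.112],
  [-0.249,0.132,0.112],
], turn=[0,0,0,0,0,0,0,0,0,0], jaw=[60,60,60,60,60,60,60,60,60,60])

```text
t: 2.9
eef_pos: [0.4736, -0.2945, 0.1206]
tool_rot: [3.14, 0.001, 1.415]
contact_force: [0.2, -0.5, 0.3]
gripper_width: 0.603
```

```bash
python3 mv.py .4725 -.2965 .058 81; python3 - <<'E'
from h import *
a=snap('top')['img'][255:305,380:460];b=snap('scene')['img'][240:380,290:430]
cv2.imwrite('pics/pre.png',np.hstack([cv2.resize(a,(400,400),interpolation=3),cv2.resize(b,(400,400),interpolation=3)]))
E
```

```text
t 2.9 pos [ 0.4736 -0.2945  0.1206] rpy [1.799e+02 6.000e-02 8.106e+01] F [ 0.2 -0.5  0.3] M [-0.04  0.03  0.  ] w 0.603 q6 -0.47
([-0.0021, -0.0009, 0.0626], np.float64(0.06))
```

View pics/pre.png

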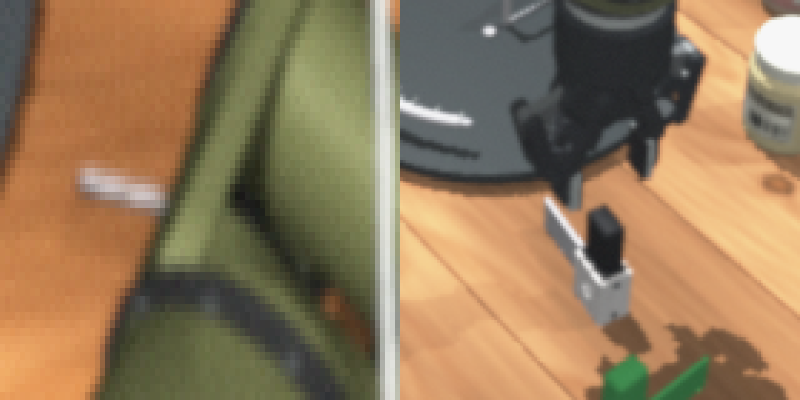

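The picture shows the fingers straddling the line above the black grip (scene half, (605,235)), as intended. I'll descend and close.

Call:
jog_arm([
  [-0.002,-0.001,0.015],
  [-0.002,-0.001,0.03],
  [-0.002,-0.001,0.045],
  [-0.002,-0.001,0.058],
  [-0.002,-0.001,0.062],
  [-0.002,-0.001,0.062],
  [-0.002,-0.001,0.062],
  [-0.002,-0.001,0.062],
  [-0.002,-0.001,0.062],
  [-0.002,-0.001,0.062],
], turn=[0,0,0,0,0,0,0,0,0,0], jaw=[60,60,60,60,60,45,30,15,5,5], squeeze=40)

```text
t: 4.25
eef_pos: [0.4721, -0.2963, 0.0577]
tool_rot: [3.141, 0.0, 1.414]
contact_force: [0.3, -2.4, 3.3]
gripper_width: 0.207
```

```bash
python3 mv.py .4725 -.2965 .058 81
```

```text
t 4.25 pos [ 0.4721 -0.2963  0.0577] rpy [1.7995e+02 3.0000e-02 8.1040e+01] F [ 0.3 -2.4  3.3] M [-0.09 -0.03  0.07] w 0.207 q6 -0.47
([-0.0001, 0.0004, -0.0003], np.float64(0.04))
```

```bash
python3 mv.py .511 -.1467 .110 60
```

```text
t 4.25 pos [ 0.4721 -0.2963  0.0577] rpy [1.7995e+02 3.0000e-02 8.1040e+01] F [ 0.3 -2.4  3.3] M [-0.09 -0.03  0.07] w 0.207 q6 -0.47
([0.1538, 0.0152, -0.0524], np.float64(21.04))
```

Call:
jog_arm([
  [0,0,-0.015],
  [0,0,-0.035],
  [0,0,-0.052],
  [0.03,0.003,-0.052],
  [0.065,0.006,-0.052],
  [0.1,0.01,-0.052],
  [0.135,0.013,-0.052],
  [0.154,0.015,-0.052],
  [0.154,0.015,-0.052],
  [0.154,0.015,-0.052],
], turn=[0,0,0,4,8,13,18,21,21,21], jaw=[5,5,5,5,5,5,5,5,5,5])

```text
t: 5.5
eef_pos: [0.5106, -0.1468, 0.1096]
tool_rot: [3.141, 0.0, 1.049]
contact_force: [-0.4, 0.0, -1.8]
gripper_width: 0.203
```

```bash
python3 mv.py .511 -.1467 .0805 60; python3 - <<'E'
from h import *
a=snap('top')['img'][235:310,330:430];s=snap('scene');b=s['img'][200:340,260:400]
cv2.imwrite('pics/pre2.png',np.hstack([cv2.resize(a,(400,300),interpolation=3),cv2.resize(b,(400,400),interpolation=3)[:300]]) if 0 else np.hstack([cv2.resize(a,(400,300),interpolation=3),cv2.resize(b,(300,300),interpolation=3)]))
cv2.imwrite('pics/pre2s.png',cv2.resize(b,(600,600),interpolation=3))
E
```

```text
t 5.5 pos [ 0.5106 -0.1468  0.1096] rpy [1.7999e+02 1.0000e-02 6.0090e+01] F [-0.4  0.  -1.8] M [-0.04 -0.02  0.01] w 0.203 q6 0.17
([0.0003, 0.0003, 0.0291], np.float64(0.09))
```

View pics/pre2s.png

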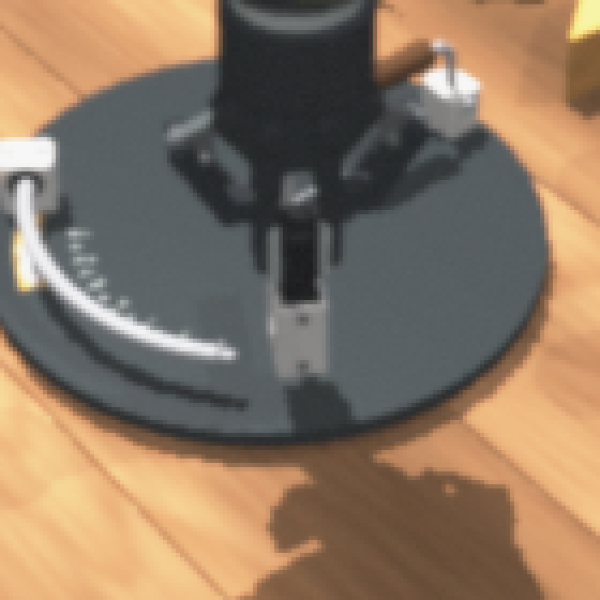

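The stop hangs upright, with its end face at crop (272–328, 300–377) and the rod tip at crop (235,353). I'll check the predicted corners and the rod tip in this view.

```bash
python3 - <<'E'
from h import *
s=snap('scene');st=robot.sense();p=st['eef_pos'];o=p-[0,0,.0577];th=np.radians(150)
R=np.array([[np.cos(th),-np.sin(th),0],[np.sin(th),np.cos(th),0],[0,0,1]])
k=600/140
for q in([-.013,.018,0],[.013,.018,0],[-.013,.018,.048],[.013,.018,.048],[0,.018,.024]):
    u=proj(s,o+R@q);print(q,((u-[260,200])*k).round(1))
for a in(226.3,):
    u=proj(s,[.5808+.14*np.cos(np.radians(a)),-.0254+.14*np.sin(np.radians(a)),.0465]);print('tip',((u-[260,200])*k).round(1))
g=s['img'][270:292,315:345].astype(int).sum(2)//3;print(g)
E
```

```text
[-0.013, 0.018, 0] [324.2 369.8]
[0.013, 0.018, 0] [275.5 375. ]
[-0.013, 0.018, 0.048] [325.1 303.8]
[0.013, 0.018, 0.048] [274.9 309. ]
[0, 0.018, 0.024] [299.9 339.9]
tip [232.4 355.9]
[[ 92  96  97  98  98  97 100 114 129 132 104  74  63  64  73  76  90  96
   97 123 149 126 101  96  96  95  93  95  96  95]
 [ 91  93  97  97  98  98 102 115 128 135 126 115 106 108 120 126 145 152
  148 148 148 126 103  96  95  96  96  94  95  95]
 [ 91  92  95  98  97  98 102 116 131 141 143 144 140 136 135 134 142 147
  144 142 136 118 101  96  96  96  97  94  97  95]
 [ 92  92  95  98  98  98 102 120 138 137 138 141 139 134 122 114 119 132
  135 135 130 114 101  96  95  95  96  93  95  96]
 [ 92  93  96  97  98  99 103 127 154 140 133 134 135 128 109  92  98 125
  134 134 130 112 101  96  95  96  95  96  95  95]
 [ 93  92  96  97  99  98 103 130 161 144 132 134 133 130 116 106 109 126
  134 135 130 115 100  96  96  95  96  96  96  96]
 [ 92  92  93  97  99  98 101 132 165 146 134 133 133 131 130 126 128 133
  135 135 130 114 100  95  95  95  96  95  96  96]
 [ 92  92  94  96  98  98 102 128 161
[... 1138 characters left out ...]
132 127 113 100 106 121
  126 129 125 111 100  97  97  97  97  96  98  97]
 [ 93  93  93  93  94  96  94  94  96 108 122 126 123 121 112  98  96  95
   98 105 107 103  99  97  97  97  96  96  97  96]
 [ 93  94  93  94  94  94  92  92  93  97 106 109 107 106 100  80  72  66
   72  87  93  92  94  96  97  98  97  96  95  97]
 [ 94  94  94  92  94  94  93  94  93  95  96  96  93  93  85  70  60  57
   59  66  69  70  75  88  94  97  96  98  97  97]
 [ 94  93  93  93  93  92  95  93  93  94  91  79  71  72  67  59  56  55
   55  55  57  58  62  73  90  96  97  98  98  97]
 [ 92  93  93  93  92  94  93  93  92  92  89  76  62  57  58  56  55  56
   54  57  56  55  57  66  84  96  97  97  97  97]]
```

```bash
cat > arc.py <<'E'
# arc.py a1 cx cy z [n]: rows from current measured pose to world angle a1 about (cx,cy), r .14
import sys
from mv import *
a1,cx,cy,z=map(float,sys.argv[1:5])
st=robot.sense();R=Ro.from_euler('xyz',st['tool_rot']).as_matrix();p=st['eef_pos'];psi=np.degrees(st['tool_rot'][2])
a0=np.degrees(np.arctan2(p[1]-cy,p[0]-cx))%360
print('t',round(st['t'],2),'ang',a0.round(2),'yawerr',round((psi+180-a0+180)%360-180,2),'r',round(np.hypot(p[0]-cx,p[1]-cy)*1e3,2),'z',p[2].round(4))
f=st['contact_force'];u=np.radians(a0);print('Frad %.1f Ftan(+cw) %.1f Fz %.1f'%(f[0]*np.cos(u)+f[1]*np.sin(u),f[0]*np.sin(u)-f[1]*np.cos(u),f[2]),'M',st['wrist_torque'].round(2))
T=[];W=[]
for i in range(1,11):
    a=np.radians(a0+(a1-a0)*i/10);d=R.T@(np.array([cx+.14*np.cos(a),cy+.14*np.sin(a),p[2]+(z-p[2])*i/10])-p)
    T.append(d.round(4).tolist());W.append(round(float((psi+180-np.degrees(a)+180)%360-180),1))
print(T);print(W)
E
python3 arc.py 240 .5813 -.0248 .0802
```

```text
t 5.65 ang 239.91 yawerr 0.11 r 141.23 z 0.1094
Frad 0.5 Ftan(+cw) 0.5 Fz -1.3 M [ 0.01 -0.    0.02]
[[0.0012, 0.0, 0.0029], [0.0012, 0.0, 0.0058], [0.0012, 0.0001, 0.0088], [0.0012, 0.0001, 0.0117], [0.0012, 0.0001, 0.0146], [0.0012, 0.0001, 0.0175], [0.0012, 0.0002, 0.0204], [0.0012, 0.0002, 0.0233], [0.0012, 0.0002, 0.0263], [0.0012, 0.0002, 0.0292]]
[0.1, 0.1, 0.1, 0.1, 0.1, 0.1, 0.0, 0.0, 0.0, 0.0]
```

Call:
jog_arm([
  [0.0012,0,0.004],
  [0.0012,0,0.009],
  [0.0012,0,0.014],
  [0.0012,0,0.018],
  [0.0012,0,0.022],
  [0.0012,0,0.025],
  [0.0012,0,0.027],
  [0.0012,0,0.0285],
  [0.0012,0,0.029],
  [0.0012,0,0.029],
], turn=[0,0,0,0,0,0,0,0,0,0], jaw=[5,5,5,5,5,5,5,5,5,5])

```text
t: 6.9
eef_pos: [0.5113, -0.1453, 0.0803]
tool_rot: [3.142, -0.0, 1.048]
contact_force: [-0.0, -0.3, -1.4]
gripper_width: 0.207
```

```bash
python3 arc.py 232 .5813 -.0248 .0802;python3 - <<'E'
from h import *
b=snap('scene')['img'][240:320,280:380]
cv2.imwrite('pics/low.png',cv2.resize(b,(700,560),interpolation=3))
E
```

```text
t 6.9 ang 239.84 yawerr 0.21 r 139.33 z 0.0803
Frad 0.3 Ftan(+cw) -0.1 Fz -1.4 M [-0.02  0.02  0.02]
[[-0.0007, -0.0019, 0.0], [-0.0006, -0.0038, 0.0], [-0.0005, -0.0057, 0.0], [-0.0004, -0.0077, 0.0], [-0.0003, -0.0096, 0.0001], [-0.0002, -0.0115, 0.0001], [0.0, -0.0134, 0.0001], [0.0002, -0.0153, 0.0001], [0.0004, -0.0172, 0.0001], [0.0007, -0.0191, 0.0001]]
[1.0, 1.8, 2.6, 3.3, 4.1, 4.9, 5.7, 6.5, 7.3, 8.0]
```

View pics/low.png

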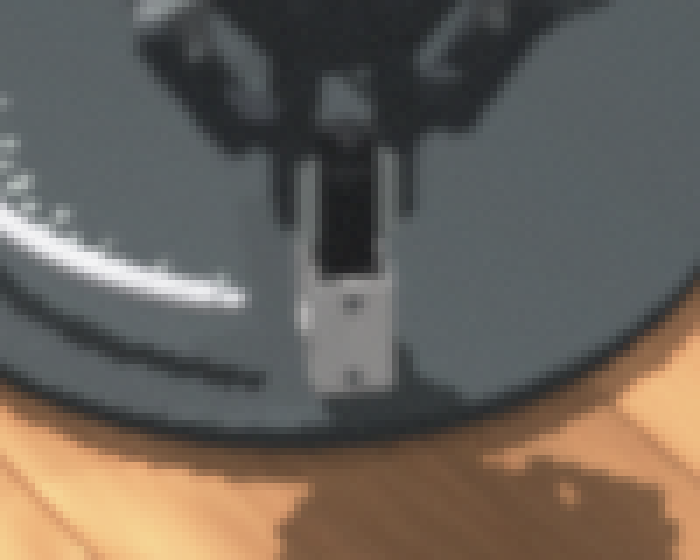

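The picture shows the rod tip at crop (243,298), while the bore mouth on the near-left face is at about (303,314). The bore may be slightly outward or low, so I'll quantify that with rod profiles.

```bash
python3 - <<'E'
from h import *
s=snap('scene');g=s['img'].astype(float).mean(2)
C=np.array([.5808,-.0254])
A=np.radians(np.arange(170,227,.1))
uv=np.array([proj(s,[C[0]+.14*np.cos(a),C[1]+.14*np.sin(a),.0465]) for a in A])
for c in(296,300,304,308,311,313,314,315,316):
    i=np.argmin(abs(uv[:,0]-c));v=uv[i,1];col=g[:,c];r0=int(v)-6
    prof=col[r0:r0+12]
    e=np.radians(0);
    o=proj(s,[C[0]+.143*np.cos(A[i]),C[1]+.143*np.sin(A[i]),.0465])-uv[i]
    print(c,np.degrees(A[i]).round(1),'pred v',v.round(2),'dv per +3mm rad',o.round(2),r0,prof.astype(int))
# stop face in current pose
st=robot.sense();p=st['eef_pos'];o=p-[0,0,.0577];th=st['tool_rot'][2]+np.pi/2
R=np.array([[np.cos(th),-np.sin(th),0],[np.sin(th),np.cos(th),0],[0,0,1]])
for q in([0,.018,.024],[.013,0,.024],[.013,.018,0],[.013,.018,.048]):print(q,proj(s,o+R@q).round(2))
print(g[274:300,319:338].astype(int))
E
```

```text
296 208.3 pred v 279.72 dv per +3mm rad [-0.57  0.84] 273 [104 114 110 137 214 242 231 180 127 104 101 101]
300 212.4 pred v 280.83 dv per +3mm rad [-0.48  0.87] 274 [100  99 101 120 186 235 227 181 129 104 101 101]
304 216.4 pred v 281.72 dv per +3mm rad [-0.38  0.89] 275 [101 104 114 126 188 235 225 173 124 104 102 101]
308 220.3 pred v 282.39 dv per +3mm rad [-0.29  0.91] 276 [100 100 102 132 210 237 217 154 110 101 101 100]
311 223.2 pred v 282.76 dv per +3mm rad [-0.22  0.92] 276 [100  98 111 142 180 201 204 159 113  98 100  98]
313 225.1 pred v 282.95 dv per +3mm rad [-0.17  0.93] 276 [100  99 100 104 121 176 219 178 118 100  99  96]
314 226.1 pred v 283.03 dv per +3mm rad [-0.15  0.93] 277 [ 98  98  99 107 146 181 151 108  99  99  95  94]
315 226.9 pred v 283.08 dv per +3mm rad [-0.13  0.93] 277 [ 94  95  96  99 112 129 116 100  98  98  95  93]
316 226.9 pred v 283.08 dv per +3mm rad [-0.13  0.93] 277 [94 92 93 94 97 99 97 96 96 97 95 94]
[0, 0.018, 0.024] [329.77 287.85]
[0.013, 0, 0.024] [322.96 282.87]
[0.013, 0.018, 0] [324.16 295.78]
[0.013, 0.018, 0.048] [324.04 280.92]

[... 1406 characters left out ...]
 133 134 134 133 134 136 135 136 135 125  89
   63]
 [ 92  94  93  94 103 124 132 133 134 133 128 123 128 134 136 135 126  91
   61]
 [ 93  93  93  94 101 118 131 135 134 129 111  98 113 130 136 136 125  88
   61]
 [ 92  94  94  94  97 113 129 132 134 128 111  94 108 123 128 128 119  84
   62]
 [ 94  94  94  94  94 104 119 126 124 121 114 102 103 103 102 100  91  69
   58]
 [ 94  94  95  93  94  95  97  92  86  85  81  77  75  73  70  69  66  59
   56]
 [ 96  95  95  96  96  95  90  72  61  59  58  58  58  56  57  58  56  56
   54]
 [ 99  98  99 100  98  97  93  77  62  56  55  57  56  56  56  57  55  55
   56]
 [101 101 102 100  97  95  93  85  67  57  55  56  55  57  54  55  54  54
   54]]
```

```bash
python3 - <<'E'
from h import *
s=snap('scene');b=cv2.imread('pics/scene0.png').astype(float).mean(2)
print('pin pred',proj(s,[.5795,-.0268,.021]));sub=b[244:258,314:328];w=np.clip(sub-150,0,None);yy,xx=np.mgrid[244:258,314:328];print('pin obs',(w*xx).sum()/w.sum(),(w*yy).sum()/w.sum(),sub.max())
O=np.array([.5797,-.0266])
# board top edge in scene: compare predicted edge pixel with saturation edge along the ray
im=cv2.cvtColor(cv2.imread('pics/scene0.png'),cv2.COLOR_BGR2HSV)[...,1].astype(np.float32)
for d in range(0,360,30):
    a=np.radians(d);r=np.arange(.15,.19,.0005)
    uv=np.array([proj(s,[O[0]+q*np.cos(a),O[1]+q*np.sin(a),.02]) for q in r]).astype(np.float32)
    v=cv2.remap(im,uv[:,0].reshape(-1,1),uv[:,1].reshape(-1,1),1).ravel();k=np.argmax(v>85);print(d,round(r[k]*1000,1),end='; ')
t=snap('top')
print('top cam-> pin',proj(t,[.5795,-.0268,.021]))
E
```

```text
pin pred [320.37871629 251.80805207]
pin obs 320.79855247285883 250.31061519903497 232.33333333333334
0 176.5; 30 150.0; 60 169.0; 90 170.0; 120 180.0; 150 168.0; 180 171.5; 210 176.5; 240 179.0; 270 175.5; 300 172.5; 330 170.0; top cam-> pin [325.27045446 243.87545306]
```

The cameras agree on the board. The rod's free end looks 2–3 mm inward, so I'll use an arc about (0.5813, -0.0248), enter slowly and watch the forces.

Call:
jog_arm([
  [0,-0.002,0],
  [0,-0.004,0],
  [0,-0.006,0],
  [0,-0.008,0],
  [0.0001,-0.01,0],
  [0.0002,-0.012,0],
  [0.0003,-0.014,0],
  [0.0005,-0.0165,0],
  [0.0008,-0.019,0],
  [0.0012,-0.0215,0],
], turn=[1,1.8,2.6,3.4,4.3,5.1,6,7,8,9], jaw=[5,5,5,5,5,5,5,5,5,5])

```text
t: 8.35
eef_pos: [0.4931, -0.1334, 0.0803]
tool_rot: [-3.142, 0.0, 0.89]
contact_force: [0.0, 0.0, -1.6]
gripper_width: 0.211
```

```bash
python3 arc.py 229 .5813 -.0248 .0802
```

```text
t 8.35 ang 230.9 yawerr 0.07 r 139.9 z 0.0803
Frad -0.0 Ftan(+cw) -0.0 Fz -1.6 M [-0.05 -0.   -0.02]
[[-0.0001, -0.0005, 0.0], [-0.0001, -0.0009, 0.0], [-0.0001, -0.0014, 0.0], [-0.0001, -0.0019, 0.0], [-0.0001, -0.0023, 0.0], [-0.0001, -0.0028, 0.0], [-0.0001, -0.0033, 0.0001], [-0.0, -0.0037, 0.0001], [-0.0, -0.0042, 0.0001], [-0.0, -0.0047, 0.0001]]
[0.3, 0.5, 0.6, 0.8, 1.0, 1.2, 1.4, 1.6, 1.8, 2.0]
```

Call:
jog_arm([
  [0,-0.0005,0],
  [0,-0.001,0],
  [0,-0.0015,0],
  [0,-0.002,0],
  [0,-0.0025,0],
  [0,-0.003,0],
  [0,-0.0035,0],
  [0,-0.004,0],
  [0,-0.0045,0],
  [0.0001,-0.005,0],
], turn=[0.2,0.4,0.6,0.8,1,1.2,1.4,1.6,1.8,2], jaw=[5,5,5,5,5,5,5,5,5,5])

```text
t: 9.6
eef_pos: [0.4894, -0.1303, 0.0803]
tool_rot: [3.142, 0.0, 0.856]
contact_force: [0.3, -1.8, -1.3]
gripper_width: 0.201
```

```bash
python3 arc.py 227 .5813 -.0248 .0802
```

```text
t 9.6 ang 228.93 yawerr 0.1 r 139.88 z 0.0803
Frad 1.2 Ftan(+cw) -1.4 Fz -1.3 M [ 0.04  0.04 -0.02]
[[-0.0001, -0.0005, 0.0], [-0.0001, -0.0009, 0.0], [-0.0001, -0.0014, 0.0], [-0.0001, -0.0019, 0.0], [-0.0001, -0.0024, 0.0], [-0.0001, -0.0028, 0.0001], [-0.0001, -0.0033, 0.0001], [-0.0001, -0.0038, 0.0001], [-0.0, -0.0042, 0.0001], [-0.0, -0.0047, 0.0001]]
[0.3, 0.5, 0.7, 0.9, 1.1, 1.3, 1.5, 1.6, 1.8, 2.0]
```

Call:
jog_arm([
  [-0.0002,-0.0003,0],
  [-0.0004,-0.0006,0],
  [-0.0005,-0.0009,0],
  [-0.0005,-0.0012,0],
  [-0.0005,-0.0015,0],
  [-0.0005,-0.0018,0],
  [-0.0005,-0.0021,0],
  [-0.0005,-0.0024,0],
  [-0.0005,-0.0027,0],
  [-0.0005,-0.003,0],
], turn=[0.1,0.2,0.4,0.5,0.6,0.7,0.9,1,1.1,1.2], jaw=[5,5,5,5,5,5,5,5,5,5])

```text
t: 10.85
eef_pos: [0.4869, -0.1287, 0.0804]
tool_rot: [3.141, -0.0, 0.835]
contact_force: [1.2, -0.1, -2.9]
gripper_width: 0.203
```

```bash
python3 arc.py 224 .5813 -.0248 .0802
```

```text
t 10.85 ang 227.76 yawerr 0.08 r 140.34 z 0.0804
Frad -0.7 Ftan(+cw) -0.9 Fz -2.9 M [-0.08 -0.2  -0.02]
[[0.0003, -0.0009, 0.0], [0.0004, -0.0018, 0.0], [0.0004, -0.0028, 0.0], [0.0004, -0.0037, 0.0001], [0.0004, -0.0046, 0.0001], [0.0005, -0.0055, 0.0001], [0.0005, -0.0064, 0.0001], [0.0005, -0.0073, 0.0001], [0.0006, -0.0083, 0.0001], [0.0007, -0.0092, 0.0002]]
[0.5, 0.8, 1.2, 1.6, 2.0, 2.3, 2.7, 3.1, 3.5, 3.8]
```

Call:
jog_arm([
  [0,-0.0005,0],
  [0,-0.001,0],
  [0,-0.0015,0],
  [0,-0.002,0],
  [0,-0.0025,0],
  [0,-0.003,0],
  [0,-0.0035,0],
  [0,-0.004,0],
  [0,-0.0045,0],
  [0.0001,-0.005,0],
], turn=[0.2,0.4,0.6,0.8,1,1.2,1.4,1.6,1.8,2], jaw=[5,5,5,5,5,5,5,5,5,5])

```text
t: 12.1
eef_pos: [0.4835, -0.1253, 0.0804]
tool_rot: [3.141, -0.001, 0.8]
contact_force: [5.4, 0.1, -1.8]
gripper_width: 0.212
```

```bash
python3 arc.py 222 .5813 -.0248 .0802
```

```text
t 12.1 ang 225.78 yawerr 0.05 r 140.19 z 0.0804
Frad -3.8 Ftan(+cw) -3.8 Fz -1.8 M [ 0.04 -1.16 -0.04]
[[0.0002, -0.0009, 0.0], [0.0002, -0.0018, 0.0], [0.0002, -0.0028, 0.0001], [0.0002, -0.0037, 0.0001], [0.0003, -0.0046, 0.0001], [0.0003, -0.0055, 0.0001], [0.0003, -0.0065, 0.0002], [0.0004, -0.0074, 0.0002], [0.0004, -0.0083, 0.0002], [0.0005, -0.0092, 0.0002]]
[0.4, 0.8, 1.2, 1.6, 1.9, 2.3, 2.7, 3.1, 3.4, 3.8]
```

Call:
jog_arm([
  [0.0003,0,0],
  [0.0006,0,0],
  [0.0009,0,0],
  [0.001,0,0],
  [0.001,-0.0003,0],
  [0.001,-0.0007,0],
  [0.001,-0.001,0],
  [0.001,-0.0013,0],
  [0.001,-0.0016,0],
  [0.001,-0.002,0],
], turn=[0,0,0,0,0.1,0.3,0.4,0.6,0.7,0.8], jaw=[5,5,5,5,5,5,5,5,5,5])

```text
t: 13.35
eef_pos: [0.4824, -0.1231, 0.0803]
tool_rot: [-3.142, 0.0, 0.786]
contact_force: [-0.5, 0.3, -1.2]
gripper_width: 0.205
```

```bash
python3 arc.py 222 .5813 -.0248 .0802
```

```text
t 13.35 ang 224.84 yawerr 0.19 r 139.44 z 0.0803
Frad 0.2 Ftan(+cw) 0.6 Fz -1.2 M [-0.01 -0.02 -0.02]
[[-0.0006, -0.0007, 0.0], [-0.0005, -0.0014, 0.0], [-0.0005, -0.0021, 0.0], [-0.0005, -0.0028, 0.0], [-0.0005, -0.0035, 0.0], [-0.0005, -0.0042, 0.0001], [-0.0005, -0.0049, 0.0001], [-0.0004, -0.0056, 0.0001], [-0.0004, -0.0063, 0.0001], [-0.0004, -0.0069, 0.0001]]
[0.5, 0.8, 1.0, 1.3, 1.6, 1.9, 2.2, 2.5, 2.8, 3.0]
```

```bash
python3 arc.py 219 .5816 -.0244 .0802
```

```text
t 13.35 ang 224.87 yawerr 0.16 r 139.94 z 0.0803
Frad 0.2 Ftan(+cw) 0.6 Fz -1.2 M [-0.01 -0.02 -0.02]
[[-0.0001, -0.0014, 0.0], [-0.0, -0.0029, 0.0], [0.0, -0.0043, 0.0], [0.0001, -0.0057, 0.0], [0.0001, -0.0072, 0.0], [0.0002, -0.0086, 0.0001], [0.0003, -0.01, 0.0001], [0.0004, -0.0115, 0.0001], [0.0006, -0.0129, 0.0001], [0.0007, -0.0143, 0.0001]]
[0.8, 1.3, 1.9, 2.5, 3.1, 3.7, 4.3, 4.9, 5.4, 6.0]
```

Call:
jog_arm([
  [0,-0.0012,0],
  [0,-0.0024,0],
  [0,-0.0036,0],
  [0.0001,-0.0048,0],
  [0.0001,-0.006,0],
  [0.0002,-0.0072,0],
  [0.0002,-0.0084,0],
  [0.0003,-0.0096,0],
  [0.0004,-0.0108,0],
  [0.0005,-0.012,0],
], turn=[0.6,1.1,1.6,2.1,2.6,3.1,3.6,4.1,4.6,5.1], jaw=[5,5,5,5,5,5,5,5,5,5])

```text
t: 14.6
eef_pos: [0.4743, -0.1143, 0.0803]
tool_rot: [3.142, 0.0, 0.697]
contact_force: [0.3, -0.9, -2.0]
gripper_width: 0.205
```

```bash
python3 arc.py 211 .5816 -.0244 .0802
```

```text
t 14.6 ang 219.94 yawerr -0.03 r 139.99 z 0.0803
Frad 0.4 Ftan(+cw) -0.9 Fz -2.0 M [-0.07  0.03 -0.04]
[[0.0, -0.0022, 0.0], [0.0001, -0.0044, 0.0], [0.0001, -0.0065, 0.0], [0.0003, -0.0087, 0.0], [0.0004, -0.0109, 0.0], [0.0006, -0.0131, 0.0001], [0.0008, -0.0153, 0.0001], [0.0011, -0.0174, 0.0001], [0.0014, -0.0196, 0.0001], [0.0017, -0.0217, 0.0001]]
[0.9, 1.8, 2.7, 3.5, 4.4, 5.3, 6.2, 7.1, 8.0, 8.9]
```

Sliding freely. I'll continue along the arc.

Call:
jog_arm([
  [0,-0.0022,0],
  [0.0001,-0.0044,0],
  [0.0001,-0.0065,0],
  [0.0003,-0.0087,0],
  [0.0004,-0.0109,0],
  [0.0006,-0.0131,0],
  [0.0008,-0.0153,0],
  [0.0011,-0.0174,0],
  [0.0014,-0.0196,0],
  [0.0017,-0.0217,0],
], turn=[0.9,1.8,2.7,3.5,4.4,5.3,6.2,7.1,8,8.9], jaw=[5,5,5,5,5,5,5,5,5,5])

```text
t: 15.85
eef_pos: [0.4616, -0.0965, 0.0803]
tool_rot: [3.142, -0.0, 0.541]
contact_force: [0.8, 1.2, -2.1]
gripper_width: 0.207
```

```bash
python3 arc.py 202 .5816 -.0244 .0802
```

```text
t 15.85 ang 210.99 yawerr -0.01 r 139.95 z 0.0803
Frad -1.3 Ftan(+cw) 0.6 Fz -2.1 M [ 0.   -0.18 -0.02]
[[-0.0, -0.0022, 0.0], [0.0, -0.0044, 0.0], [0.0001, -0.0066, 0.0], [0.0002, -0.0088, 0.0], [0.0004, -0.011, 0.0], [0.0006, -0.0132, 0.0001], [0.0008, -0.0154, 0.0001], [0.001, -0.0175, 0.0001], [0.0013, -0.0197, 0.0001], [0.0017, -0.0219, 0.0001]]
[0.9, 1.8, 2.7, 3.6, 4.5, 5.4, 6.3, 7.2, 8.1, 9.0]
```

Call:
jog_arm([
  [0.0001,-0.0022,0],
  [0.0003,-0.0044,0],
  [0.0004,-0.0066,0],
  [0.0006,-0.0088,0],
  [0.0008,-0.011,0],
  [0.001,-0.0132,0],
  [0.0012,-0.0154,0],
  [0.0014,-0.0175,0],
  [0.0017,-0.0197,0],
  [0.0021,-0.0219,0],
], turn=[0.9,1.8,2.7,3.6,4.5,5.4,6.3,7.2,8.1,9], jaw=[5,5,5,5,5,5,5,5,5,5])

```text
t: 17.1
eef_pos: [0.4521, -0.0766, 0.0803]
tool_rot: [-3.142, 0.0, 0.384]
contact_force: [-0.5, 0.5, -1.9]
gripper_width: 0.208
```

```bash
python3 arc.py 194 .5816 -.0244 .0802
```

```text
t 17.1 ang 201.96 yawerr 0.02 r 139.6 z 0.0803
Frad 0.3 Ftan(+cw) 0.6 Fz -1.9 M [-0.06 -0.01  0.03]
[[-0.0004, -0.0019, 0.0], [-0.0003, -0.0039, 0.0], [-0.0003, -0.0058, 0.0], [-0.0002, -0.0078, 0.0], [-0.0001, -0.0097, 0.0], [0.0001, -0.0117, 0.0], [0.0003, -0.0136, 0.0001], [0.0005, -0.0155, 0.0001], [0.0007, -0.0175, 0.0001], [0.001, -0.0194, 0.0001]]
[0.8, 1.6, 2.4, 3.2, 4.0, 4.8, 5.6, 6.4, 7.2, 8.0]
```

Keeping the small inward bias, I'll continue through the middle (around 178–179°).

Call:
jog_arm([
  [0,-0.0022,0],
  [0.0001,-0.0044,0],
  [0.0001,-0.0066,0],
  [0.0002,-0.0088,0],
  [0.0004,-0.011,0],
  [0.0006,-0.0132,0],
  [0.0008,-0.0154,0],
  [0.001,-0.0175,0],
  [0.0013,-0.0197,0],
  [0.0017,-0.0219,0],
], turn=[0.9,1.8,2.7,3.6,4.5,5.4,6.3,7.2,8.1,9], jaw=[5,5,5,5,5,5,5,5,5,5])

```text
t: 18.35
eef_pos: [0.4456, -0.0557, 0.0803]
tool_rot: [3.141, -0.0, 0.227]
contact_force: [2.2, -0.7, -1.6]
gripper_width: 0.204
```

```bash
python3 arc.py 184 .5816 -.0244 .0802
```

```text
t 18.35 ang 192.95 yawerr 0.02 r 139.57 z 0.0803
Frad -2.0 Ftan(+cw) -1.2 Fz -1.6 M [-0.2  -0.36 -0.04]
[[-0.0004, -0.0022, 0.0], [-0.0004, -0.0044, 0.0], [-0.0003, -0.0066, 0.0], [-0.0002, -0.0087, 0.0], [0.0, -0.0109, 0.0001], [0.0002, -0.0131, 0.0001], [0.0004, -0.0153, 0.0001], [0.0007, -0.0175, 0.0001], [0.001, -0.0196, 0.0001], [0.0013, -0.0218, 0.0001]]
[0.9, 1.8, 2.7, 3.6, 4.5, 5.4, 6.3, 7.2, 8.1, 9.0]
```

Call:
jog_arm([
  [0.0002,-0.0022,0],
  [0.0003,-0.0044,0],
  [0.0005,-0.0066,0],
  [0.0006,-0.0088,0],
  [0.0008,-0.011,0],
  [0.001,-0.0132,0],
  [0.0012,-0.0154,0],
  [0.0014,-0.0175,0],
  [0.0017,-0.0197,0],
  [0.0021,-0.0219,0],
], turn=[0.9,1.8,2.7,3.6,4.5,5.4,6.3,7.2,8.1,9], jaw=[5,5,5,5,5,5,5,5,5,5])

```text
t: 19.6
eef_pos: [0.4426, -0.0339, 0.0803]
tool_rot: [3.142, -0.0, 0.069]
contact_force: [2.2, -0.1, -2.5]
gripper_width: 0.207
```

```bash
python3 arc.py 176 .5816 -.0244 .0802
```

```text
t 19.6 ang 183.89 yawerr 0.09 r 139.29 z 0.0803
Frad -2.2 Ftan(+cw) -0.2 Fz -2.5 M [-0.16 -0.2  -0.01]
[[-0.0007, -0.0019, 0.0], [-0.0007, -0.0039, 0.0], [-0.0006, -0.0058, 0.0], [-0.0005, -0.0077, 0.0], [-0.0004, -0.0096, 0.0], [-0.0002, -0.0116, 0.0001], [-0.0, -0.0135, 0.0001], [0.0002, -0.0154, 0.0001], [0.0004, -0.0173, 0.0001], [0.0006, -0.0192, 0.0001]]
[0.9, 1.7, 2.5, 3.2, 4.0, 4.8, 5.6, 6.4, 7.2, 8.0]
```

Call:
jog_arm([
  [0.0003,-0.0022,0],
  [0.0005,-0.0044,0],
  [0.0007,-0.0066,0],
  [0.0008,-0.0088,0],
  [0.001,-0.011,0],
  [0.0012,-0.0132,0],
  [0.0014,-0.0154,0],
  [0.0016,-0.0175,0],
  [0.0019,-0.0197,0],
  [0.0023,-0.0219,0],
], turn=[0.9,1.8,2.7,3.6,4.5,5.4,6.3,7.2,8.1,9], jaw=[5,5,5,5,5,5,5,5,5,5])

```text
t: 20.85
eef_pos: [0.4434, -0.0118, 0.0803]
tool_rot: [-3.142, -0.0, -0.088]
contact_force: [0.6, 0.2, -2.5]
gripper_width: 0.205
```

```bash
python3 arc.py 167 .5826 -.0244 .0802
```

```text
t 20.85 ang 174.84 yawerr 0.14 r 139.75 z 0.0803
Frad -0.6 Ftan(+cw) 0.3 Fz -2.5 M [ 0.01  0.04 -0.05]
[[-0.0002, -0.0019, 0.0], [-0.0002, -0.0038, 0.0], [-0.0001, -0.0057, 0.0], [-0.0, -0.0077, 0.0], [0.0001, -0.0096, 0.0], [0.0002, -0.0115, 0.0001], [0.0004, -0.0134, 0.0001], [0.0006, -0.0153, 0.0001], [0.0009, -0.0172, 0.0001], [0.0011, -0.0191, 0.0001]]
[0.9, 1.7, 2.5, 3.3, 4.1, 4.8, 5.6, 6.4, 7.2, 8.0]
```

Call:
jog_arm([
  [0,-0.002,0],
  [0,-0.004,0],
  [0.0001,-0.006,0],
  [0.0002,-0.008,0],
  [0.0003,-0.01,0],
  [0.0004,-0.012,0],
  [0.0006,-0.014,0],
  [0.0009,-0.016,0],
  [0.0012,-0.018,0],
  [0.0015,-0.02,0],
], turn=[0.9,1.8,2.6,3.4,4.2,5,5.9,6.7,7.5,8.3], jaw=[5,5,5,5,5,5,5,5,5,5])

```text
t: 22.1
eef_pos: [0.4466, 0.0079, 0.0803]
tool_rot: [-3.142, 0.0, -0.232]
contact_force: [1.1, -0.7, -2.6]
gripper_width: 0.2
```

```bash
python3 arc.py 160 .5826 -.0244 .0802
```

```text
t 22.1 ang 166.62 yawerr 0.07 r 139.76 z 0.0803
Frad -1.3 Ftan(+cw) -0.4 Fz -2.6 M [-0.09 -0.07 -0.01]
[[-0.0002, -0.0016, 0.0], [-0.0002, -0.0032, 0.0], [-0.0001, -0.0049, 0.0], [-0.0001, -0.0065, 0.0], [0.0, -0.0081, 0.0], [0.0001, -0.0097, 0.0], [0.0002, -0.0113, 0.0], [0.0004, -0.0129, 0.0001], [0.0005, -0.0145, 0.0001], [0.0007, -0.0161, 0.0001]]
[0.7, 1.4, 2.1, 2.7, 3.4, 4.0, 4.7, 5.4, 6.0, 6.7]
```

Call:
jog_arm([
  [0.0001,-0.0015,0],
  [0.0002,-0.003,0],
  [0.0003,-0.0045,0],
  [0.0004,-0.006,0],
  [0.0004,-0.0075,0],
  [0.0005,-0.009,0],
  [0.0006,-0.0105,0],
  [0.0007,-0.012,0],
  [0.0009,-0.0135,0],
  [0.0011,-0.015,0],
], turn=[0.6,1.2,1.8,2.5,3.1,3.7,4.3,5,5.6,6.2], jaw=[5,5,5,5,5,5,5,5,5,5])

```text
t: 23.35
eef_pos: [0.4512, 0.0223, 0.0803]
tool_rot: [3.142, -0.0, -0.34]
contact_force: [-1.5, -3.9, 3.3]
gripper_width: 0.207
```

```bash
python3 arc.py 154 .5830 -.0244 .0802
```

```text
t 23.35 ang 160.51 yawerr -0.01 r 139.85 z 0.0803
Frad 0.1 Ftan(+cw) -4.2 Fz 3.3 M [-0.96  0.36  0.06]
[[-0.0001, -0.0016, 0.0], [-0.0001, -0.0032, 0.0], [-0.0001, -0.0048, 0.0], [-0.0, -0.0064, 0.0], [0.0001, -0.008, 0.0001], [0.0002, -0.0095, 0.0001], [0.0003, -0.0111, 0.0001], [0.0004, -0.0127, 0.0001], [0.0006, -0.0143, 0.0001], [0.0007, -0.0159, 0.0001]]
[0.6, 1.3, 1.9, 2.6, 3.2, 3.9, 4.6, 5.2, 5.9, 6.5]
```

Call:
jog_arm([
  [0,-0.0016,0],
  [0,-0.0032,0],
  [0,-0.0048,0],
  [0.0001,-0.0064,0],
  [0.0001,-0.008,0],
  [0.0002,-0.0095,0],
  [0.0003,-0.0111,0],
  [0.0004,-0.0127,0],
  [0.0006,-0.0143,0],
  [0.0007,-0.016,0],
], turn=[0.6,1.3,1.9,2.6,3.2,3.9,4.6,5.2,5.9,6.5], jaw=[5,5,5,5,5,5,5,5,5,5])

```text
t: 24.6
eef_pos: [0.4572, 0.037, 0.0803]
tool_rot: [3.141, -0.0, -0.454]
contact_force: [0.6, -6.0, 2.7]
gripper_width: 0.208
```

```bash
python3 arc.py 150 .5830 -.0244 .0802
```

```text
t 24.6 ang 153.98 yawerr 0.02 r 139.96 z 0.0803
Frad -3.2 Ftan(+cw) -5.2 Fz 2.7 M [-1.32  0.04 -0.02]
[[-0.0, -0.001, 0.0], [-0.0, -0.0019, 0.0], [-0.0, -0.0029, 0.0], [0.0, -0.0039, 0.0], [0.0, -0.0049, 0.0001], [0.0001, -0.0058, 0.0001], [0.0001, -0.0068, 0.0001], [0.0002, -0.0078, 0.0001], [0.0002, -0.0087, 0.0001], [0.0003, -0.0097, 0.0001]]
[0.4, 0.8, 1.2, 1.6, 2.0, 2.4, 2.8, 3.2, 3.6, 4.0]
```

Call:
jog_arm([
  [0.0002,-0.001,0],
  [0.0004,-0.002,0],
  [0.0005,-0.003,0],
  [0.0005,-0.004,0],
  [0.0005,-0.005,0],
  [0.0006,-0.006,0],
  [0.0006,-0.007,0],
  [0.0007,-0.008,0],
  [0.0008,-0.009,0],
  [0.0008,-0.01,0],
], turn=[0.4,0.8,1.2,1.6,2,2.4,2.8,3.2,3.7,4.1], jaw=[5,5,5,5,5,5,5,5,5,5])

```text
t: 25.85
eef_pos: [0.4622, 0.0457, 0.0803]
tool_rot: [3.142, -0.0, -0.525]
contact_force: [-1.6, -4.1, 2.4]
gripper_width: 0.206
```

```bash
python3 arc.py 147.5 .5834 -.0246 .0802
```

```text
t 25.85 ang 149.87 yawerr 0.04 r 140.08 z 0.0803
Frad -0.7 Ftan(+cw) -4.4 Fz 2.4 M [-0.82  0.25  0.02]
[[0.0001, -0.0006, 0.0], [0.0001, -0.0012, 0.0], [0.0001, -0.0017, 0.0], [0.0001, -0.0023, 0.0], [0.0001, -0.0029, 0.0], [0.0001, -0.0035, 0.0], [0.0001, -0.0041, 0.0001], [0.0002, -0.0046, 0.0001], [0.0002, -0.0052, 0.0001], [0.0002, -0.0058, 0.0001]]
[0.3, 0.5, 0.8, 1.0, 1.2, 1.5, 1.7, 1.9, 2.2, 2.4]
```

Call:
jog_arm([
  [0.0001,-0.0005,0],
  [0.0001,-0.001,0],
  [0.0001,-0.0015,0],
  [0.0001,-0.002,0],
  [0.0001,-0.0025,0],
  [0.0001,-0.003,0],
  [0.0001,-0.0035,0],
  [0.0002,-0.004,0],
  [0.0002,-0.0045,0],
  [0.0002,-0.005,0],
], turn=[0.2,0.4,0.6,0.8,1,1.2,1.4,1.6,1.8,2], jaw=[5,5,5,5,5,5,5,5,5,5])

```text
t: 27.1
eef_pos: [0.4649, 0.0499, 0.0803]
tool_rot: [3.142, -0.0, -0.56]
contact_force: [-1.1, -4.3, 3.0]
gripper_width: 0.206
```

```bash
python3 arc.py 146.5 .5834 -.0246 .0802; python3 - <<'E'
from h import *
b=snap('scene')['img'][190:290,220:345]
cv2.imwrite('pics/home1.png',cv2.resize(b,(750,600),interpolation=3))
E
```

```text
t 27.1 ang 147.83 yawerr 0.1 r 139.97 z 0.0803
Frad -1.4 Ftan(+cw) -4.3 Fz 3.0 M [-0.89  0.33 -0.01]
[[-0.0, -0.0003, 0.0], [-0.0, -0.0007, 0.0], [-0.0, -0.001, 0.0], [-0.0, -0.0013, 0.0], [-0.0, -0.0016, 0.0], [-0.0, -0.002, 0.0], [-0.0, -0.0023, 0.0001], [-0.0, -0.0026, 0.0001], [0.0, -0.0029, 0.0001], [0.0, -0.0033, 0.0001]]
[0.2, 0.4, 0.5, 0.6, 0.8, 0.9, 1.0, 1.2, 1.3, 1.4]
```

View pics/home1.png

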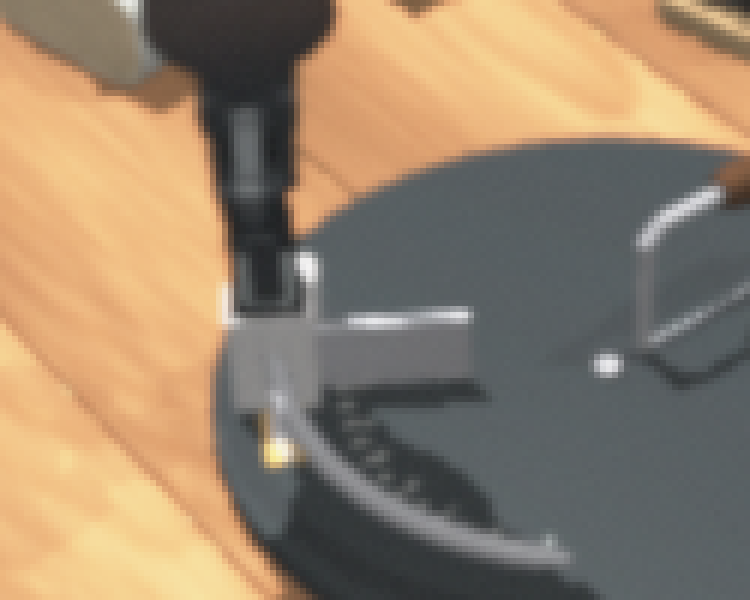

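The picture shows the stop threaded on the rod near the post (block at (275,365)), the fence pointing inward to (470,320), and the catch's yellow base at (280,450). I'll feel forward in small steps.

Call:
jog_arm([
  [0,-0.0003,0],
  [0,-0.0006,0],
  [0,-0.0009,0],
  [0,-0.0012,0],
  [0,-0.0015,0],
  [0,-0.0018,0],
  [0,-0.0021,0],
  [0,-0.0024,0],
  [0,-0.0027,0],
  [0,-0.003,0],
], turn=[0.1,0.2,0.4,0.5,0.6,0.7,0.9,1,1.1,1.2], jaw=[5,5,5,5,5,5,5,5,5,5])

```text
t: 28.4
eef_pos: [0.4665, 0.0525, 0.0803]
tool_rot: [3.142, 0.0, -0.581]
contact_force: [0.2, -2.7, -1.8]
gripper_width: 0.205
```

```bash
python3 arc.py 145.5 .5834 -.0246 .0802
```

```text
t 28.4 ang 146.61 yawerr 0.13 r 140.03 z 0.0803
Frad -1.6 Ftan(+cw) -2.2 Fz -1.8 M [-0.36 -0.07 -0.05]
[[0.0, -0.0003, 0.0], [0.0, -0.0005, 0.0], [0.0, -0.0008, 0.0], [0.0, -0.0011, 0.0], [0.0, -0.0014, 0.0], [0.0, -0.0016, 0.0], [0.0, -0.0019, 0.0], [0.0001, -0.0022, 0.0], [0.0001, -0.0024, 0.0], [0.0001, -0.0027, 0.0001]]
[0.2, 0.3, 0.5, 0.6, 0.7, 0.8, 0.9, 1.0, 1.1, 1.2]
```

The 5 N lift has gone (Fz 3.0 to -1.8), so the catch seems to have snapped up. I'll feel for the washer with one more small step.

Call:
jog_arm([
  [0,-0.0002,0],
  [0,-0.0003,0],
  [0,-0.0005,0],
  [0,-0.0006,0],
  [0,-0.0008,0],
  [0,-0.0009,0],
  [0,-0.0011,0],
  [0,-0.0012,0],
  [0,-0.0012,0],
  [0,-0.0012,0],
], turn=[0.1,0.1,0.2,0.2,0.3,0.3,0.4,0.5,0.5,0.5], jaw=[5,5,5,5,5,5,5,5,5,5])

```text
t: 29.65
eef_pos: [0.4668, 0.053, 0.0803]
tool_rot: [3.14, 0.0, -0.589]
contact_force: [-4.1, -6.9, 2.2]
gripper_width: 0.203
```

```bash
python3 arc.py 145.5 .5834 -.0246 .0802
```

```text
t 29.65 ang 146.35 yawerr -0.1 r 140.08 z 0.0803
Frad -0.4 Ftan(+cw) -8.0 Fz 2.2 M [-1.4   0.68  0.04]
[[0.0001, -0.0002, 0.0], [0.0001, -0.0004, 0.0], [0.0001, -0.0006, 0.0], [0.0001, -0.0008, 0.0], [0.0001, -0.001, 0.0], [0.0001, -0.0012, 0.0], [0.0001, -0.0014, 0.0001], [0.0001, -0.0017, 0.0001], [0.0001, -0.0019, 0.0001], [0.0001, -0.0021, 0.0001]]
[-0.0, 0.1, 0.2, 0.2, 0.3, 0.4, 0.5, 0.6, 0.7, 0.7]
```

Washer felt (8 N resistance). I'll back off slowly to check that the catch holds.

Call:
jog_arm([
  [0,0.0003,0],
  [0,0.0006,0],
  [0,0.0008,0],
  [0,0.001,0],
  [0,0.0012,0],
  [0,0.0014,0],
  [0,0.0016,0],
  [0,0.0018,0],
  [0,0.002,0],
  [0,0.002,0],
], turn=[0,-0.1,-0.2,-0.3,-0.4,-0.4,-0.5,-0.6,-0.7,-0.7], jaw=[5,5,5,5,5,5,5,5,5,5])

```text
t: 30.9
eef_pos: [0.4661, 0.0518, 0.0803]
tool_rot: [-3.142, -0.0, -0.577]
contact_force: [0.5, -0.2, -1.6]
gripper_width: 0.208
```

```bash
python3 arc.py 146.5 .5834 -.0246 .0802
```

```text
t 30.9 ang 146.94 yawerr -0.0 r 139.99 z 0.0803
Frad -0.5 Ftan(+cw) 0.1 Fz -1.6 M [-0.05 -0.19 -0.01]
[[-0.0, -0.0001, 0.0], [-0.0, -0.0002, 0.0], [-0.0, -0.0003, 0.0], [-0.0, -0.0004, 0.0], [-0.0, -0.0005, 0.0001], [-0.0, -0.0007, 0.0001], [-0.0, -0.0008, 0.0001], [-0.0, -0.0009, 0.0001], [-0.0, -0.001, 0.0001], [-0.0, -0.0011, 0.0001]]
[0.0, 0.1, 0.1, 0.2, 0.2, 0.3, 0.3, 0.4, 0.4, 0.4]
```

Fz is -1.6 with no lift, so the catch is up and nothing is strained. I'll release and rise.

Call:
jog_arm([
  [0,0,0],
  [0,0,0],
  [0,0,0],
  [0,0,0],
  [0,0,-0.005],
  [0,0,-0.02],
  [0,0,-0.04],
  [0,0,-0.07],
  [0,0,-0.11],
  [0,0,-0.15],
], turn=[0,0,0,0,0,0,0,0,0,0], jaw=[20,30,40,40,40,40,40,40,40,40])

```text
t: 32.15
eef_pos: [0.4658, 0.0518, 0.2327]
tool_rot: [-3.141, -0.001, -0.577]
contact_force: [0.7, 0.0, 0.6]
gripper_width: 0.401
```

Call:
jog_arm([
  [-0.03,0,0],
  [-0.06,0,0],
  [-0.09,0,0],
  [-0.1,0,0],
  [-0.1,0,0],
  [-0.1,0,0],
  [-0.1,0,0],
  [-0.1,0,0],
  [-0.1,0,0],
  [-0.1,0,0],
], turn=[0,0,0,0,0,0,0,0,0,0], jaw=[40,40,40,40,40,40,40,40,40,40])

```text
t: 33.4
eef_pos: [0.3823, 0.1063, 0.2303]
tool_rot: [3.142, 0.0, -0.577]
contact_force: [0.1, 0.5, -0.2]
gripper_width: 0.399
```

```bash
python3 mv.py; python3 - <<'E'
from h import *
b=snap('scene')['img'][190:290,220:345];a=snap('top')['img'][180:310,255:395]
cv2.imwrite('pics/home2.png',np.hstack([cv2.resize(b,(450,360),interpolation=3),cv2.resize(a,(340,360),interpolation=3)]))
E
```

```text
t 33.4 pos [0.3823 0.1063 0.2303] rpy [180.     0.   -33.06] F [ 0.1  0.5 -0.2] M [ 0.04 -0.01 -0.01] w 0.399 q6 2.33
```

View pics/home2.png

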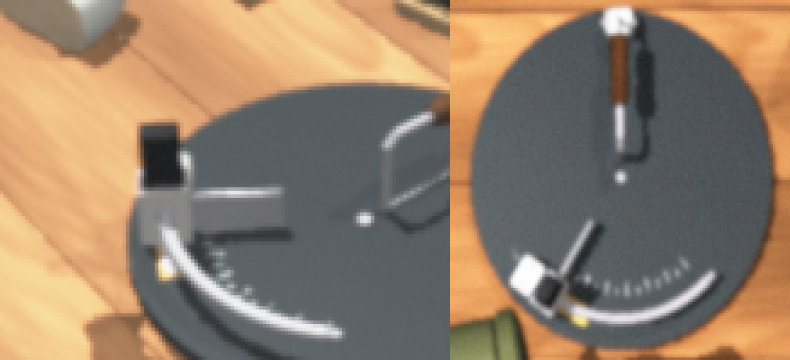

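The stop sits upright on the rod against the post (scene crop (165,215)), with the fence pointing to the board's centre and the catch visible behind the block at (165,265). The gripper is clear.

```bash
python3 -c "
from rig import robot
robot.finish_job()"
```

```text
the job is handed in; nothing more can be done
```

The portion stop is home on the rod and let go, and I handed the job in at about 33.5 s of the 72 s allowed. `finish_job` gives no verdict, so this rests on my own checks.

- **Grasp and threading:** I picked the stop up by its black grip and threaded it onto the rod with the fence inward. The free end turned out to sit about 3 mm towards the board's centre, so I corrected the path by feel.
- **Forces:** Wrist readings at the end of each move stayed at or below about 8.5 N, apart from gripping and weight. I did not see forces within a move.
- **Home:** The catch's lift came on near the end of the bend and then dropped away (Fz from 3.0 to -1.8 N). A small further push met the washer at 8 N. After backing off about 1.2 mm there was no lift or strain. I did not pull hard against the catch.
- **Last pictures:** They show the stop upright against the post, the fence pointing to the board's centre, the catch behind the block, and the gripper well clear. The arm never went near the jar or the pale cheese, but I did not re-measure where they stand.
- **Disagreement:** The two cameras differed by 2–3 mm on the rod's radial position. Contact settled it in favour of the more inward reading.

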